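# Slide the serving board out over the end of the riser

## Robot

A 6-joint arm with a two-finger parallel gripper is mounted at the origin on a cart in front of the work surface, level with it; the furniture and walls round the work are solid. World frame = base frame: x ahead of the robot, y to its left, z up, the work surface at z = 0. Lengths are in mm, angles in rad, forces in N, time in s.
With the tool pointing down it reaches from about 250 to 725 mm from the base axis. Payload 4 kg.
Tool frame: the origin (TCP) lies at the centre of the arm's flange, where the gripper is bolted on; the fingertips stand 173 mm ahead of it and the grasp point (between the pads) lies 155 mm ahead of it; z points along the fingers, y is the line along which they close (so a half turn about z gives the same grasp; the last joint's range is limited). The gripper opens to 85 mm and grips with 20 to 120 N. Pads are 22 mm wide; open, the fingers measure 114 mm over their backs; the gripper's body (76 mm by 85 mm) begins 54 mm behind the grasp point. The pads swing forward as they close: fully open they stand 13 mm farther back than shut.
Start: joints at [1.138, 0.241, 0.005, 1.335, 0, 1.571], TCP at [209.706, 453.898, 404.706] pointing down, gripper open.
Joint ranges: [-2.72, 2.72], [-1.05, 1.87], [-1.09, 1.28], [-1.99, 2.15], [-1.42, 1.44], [-3.14, 3.14]. Speed limits (rad/s): [2.79, 2.79, 3.14, 3.14, 3.14, 3.14].

## Interface

Orientations are given as a 3x3 rotation matrix whose columns are the frame's x, y, z axes.
In Python, from cell import * gives the robot as it stands.
- The arm moves only by the tool play_rows, never from a script. Its argument "rows" is a list of rows, each a list of 3 entries, a list of its own where there are three numbers: the shift along the tool's x, y, z in m, then the turn, a rotation vector about the tool's x, y, z in degrees, then the closure, from -1 (fully open) to 1 (shut). In form: [[[tx, ty, tz], [wx, wy, wz], fingers], ...]. A call has exactly 8 rows; each row shifts and turns the commanded pose from where the row before left it, along the tool's axes as they then stand; what a row does not reach is not made up. A row lasts 1/8 s, in which the tool goes at most 62.5 mm and 10.7 degrees, less where a joint would pass 70% of its speed; a pose out of reach is approached as far as the arm can. A call with a gripper value outside its range is refused whole. The fingers move at their own pace and stop on an object; the grip force is fixed at half the most. Time passes only in rows, so rows that do not move let the fingers close, or fill a call up. It gives the time, the measured TCP pose, the force, the opening and the grip force at its end, in the units of the state.
- get_obs(): the state, without advancing time (a new reading comes with each control period).
- get_image(name): name is "scene" or "top" or "wrist"; returns a dict with "color" (384x512x3 uint8, red, green, blue), "fx", "fy", "cx", "cy" (pixels), "eye" and "orientation" of the camera in the world; the wrist camera has in their place "mount" (4x4, takes a point from camera to tool coordinates, whose origin is the TCP and whose axes are the flange's). Camera axes: x right, y up, looking along -z (the intrinsics and any distortion apply to the point x, -y, -z); pixel columns grow to the right and rows downward; lengths in mm; the calibration is good to about 2 mm. A picture is of the moment at which its call begins: read the wrist's pose just before it. There is no depth.
- close_job(): hands the job in; it is judged then, once.
The state is a dict: "t": time; "joint_positions": joint angles; "joint_vel": joint speeds; "joint_torque": joint torques, N m; "eef_pos": TCP position; "eef_rot": TCP orientation; "wrist_force": force on the tool from outside, world axes, zero at the start; "ft_torque": the same for the moment, N m; "finger_gap": opening from 0.0 (shut) to 1.0 (fully open); "gripper_force": force on a finger pad.
Only numpy, scipy, OpenCV 4.12 (cv2) and the standard library are available. Lean on these libraries where they do the work, as an engineer would, in place of code of your own. Each camera call takes 0.05 s, during which the arm holds its last target. There are 200 camera calls.

## Task

With the fingertips, push the thin serving board flat against the back rail of the wooden riser and along it to the right, until the whole blue band sticks out past the riser's right-hand end with at most a finger's breadth (2 cm) of pale wood, so that someone can get hold of its edge. Only push: do not lift or tip the board, do not touch the ring cutter that rides on it, and leave everything else standing where it is. Finish with the board flush against the rail and the cutter still upright on it.

Things in the scene. Friction and masses are not known exactly. Their poses are not given: they have to be found in the camera images.
- riser: low wooden riser (ledge), fixed. Top plane 60 mm above the table, 340 mm long (y), 180 mm deep (x). Along its far edge a dark back rail, 10 mm thick, 20 mm tall above the top, inner face at x = +80 mm. Ends and front are open. Origin: centre of its underside on the table; z up, +x away from the robot, -y to the robot's right (turned by up to 0.2 rad)
- riser_end (a point): middle of the riser's right-hand end, at its top surface (riser frame [0, -170, 60] mm), axes as the riser
- board: loose thin board of pale wood lying on the riser, 110 mm wide (x), 200 mm long (y), 10 mm thick, about 0.25 kg; slides under a few newtons. The last 45 mm at its -y (right-hand) end are painted blue. Origin: centre of its underside, z up; axes nearly those of the riser (turned by up to 0.12 rad)
- band_line (a point): point on the board's underside, on its long centre line, where the blue band meets the pale wood (board frame [0, -55, 0] mm)
- cutter: open grey metal ring cutter standing loose on the pale part of the board, 68 mm across, 42 mm tall, about 60 g; origin at the centre of its underside; it rides along by friction when the board is pushed smoothly
- red_bottle: bystander: small red dropper-type bottle with white cap, 31 mm wide, 70 mm tall, loose on the table; origin at the centre of its underside
- blue_lid_jar: bystander: small clear jar with blue lid, 45 mm wide, 60 mm tall, loose on the table; origin at the centre of its underside
- nozzle: bystander: white cone-shaped piping nozzle, 32 mm wide, 42 mm tall, loose on the table; origin at the centre of its underside
Mind the look-alikes: they are no part of the job. What is shaped like the cutter but orange or purple is not meant.

How it is judged (in metres and radians):
At the end, for the whole second after the job is handed in: Blue/pale line 2 mm short of to 24 mm past the riser's right end; board flat on the riser, at rest, its middle within 5.5 mm of touching the rail and within 0.05 rad of parallel; cutter upright on the board, at rest; no bystander moved 15 mm (y of band_line in the frame of riser between -0.194 and -0.168 m and x of board in the frame of riser above 0.0195 m and angle between the y axis of board and the y axis of riser, either way round below 0.05 rad and z of board in the frame of riser between 0.056 and 0.064 m and linear speed of each of board, cutter below 0.01 m/s and angle between cutter's own z axis and vertical below 0.1 rad and z of cutter in the frame of board between 0.006 and 0.014 m and distance of each of red_bottle, blue_lid_jar, nozzle from where it was at the start of the episode below 0.015 m).
It fails at once if the board is lifted more than 10 mm off the riser or tipped (z of board in the frame of riser above 0.07 m or angle between board's own z axis and vertical above 0.12 rad).
It fails at once if the robot touches the ring cutter (contact force between any of the fingers, the arm and cutter above 0.5 N).
It fails at once if the ring cutter tips over (angle between cutter's own z axis and vertical above 0.4 rad).
It fails at once if a bystander is moved by more than 15 mm (distance of any of red_bottle, blue_lid_jar, nozzle from where it was at the start of the episode above 0.015 m).
It also fails if it takes over 64 s, if anything falls off the work surface, if the arm or the gripper's body presses on something with over 40 N, if the wrist force passes 120 N, or if a joint passes its speed limit or range.

## Working session

There is one attempt and no reset: what is moved stays moved. The work goes in short steps, Python scripts to look and compute and a tool call to move; the robot and the scene stay as the last step left them, time stands still between calls to the robot, and variables do not carry over. Pictures are saved under pics/ and viewed, at most 11 in all, crops included, and the job is handed in when it is done.

Besides the shell and the picture viewer there is one more tool, called after ">>>" by a JSON object that holds its "api" and its "payload". play_rows: Moves the arm, as the interface text tells. Its arguments: {"type":"object","properties":{"rows":{"type":"array"}},"required":["rows"]}

```bash
mkdir -p pics; python3 - <<'E'
from cell import *
import cv2,pickle
d={}
for n in("scene","top"):
    d[n]=get_image(n); cv2.imwrite(f"pics/{n}0.png",d[n]["color"][:,:,::-1])
    print(n,{k:v for k,v in d[n].items() if k!="color"})
pickle.dump(d,open("d0.pkl","wb"))
print(get_obs())
E
```

```text
scene {'fx': 492.9417528159331, 'fy': 492.9417528159331, 'cx': 254.6054155966668, 'cy': 186.34840081942804, 'eye': array([ -15.21306622, -312.53608215,  647.64422748]), 'orientation': array([[ 0.63873552,  0.46015657, -0.61666269],
       [-0.76931773,  0.36847516, -0.52189682],
       [-0.01292937,  0.80776357,  0.58936478]])}
top {'fx': 442.8954322904889, 'fy': 442.8954322904889, 'cx': 258.80993383019, 'cy': 188.81759987711018, 'eye': array([ 408.14352754,  180.79203484, 1059.60512895]), 'orientation': array([[ 0.02209577,  0.98845101, -0.14992122],
       [-0.99968251,  0.0200278 , -0.01528973],
       [-0.01211056,  0.15021146,  0.98857971]])}
{'t': 0.1, 'joint_positions': array([1.13800586e+00, 2.41357259e-01, 3.87022186e-03, 1.33519860e+00,
       1.16358386e-05, 1.57082714e+00]), 'joint_vel': array([-0.00141295, -0.00098547,  0.00363822,  0.00090959, -0.0001618 ,
        0.00123112]), 'joint_torque': array([ 1.64261496e-04, -3.73138225e+01,  2.53009647e+01,  1.08546720e-02,
       -5.39693090e-06, -1.27257511e-06]), 'eef_pos': array([209.60402738, 453.68927031, 403.89616994]), 'eef_rot': array([[-9.07786013e-01,  4.19432843e-01, -8.02947782e-04],
       [ 4.19433612e-01,  9.07784402e-01, -1.71022819e-03],
       [ 1.15775994e-05, -1.88930452e-03, -9.99998215e-01]]), 'wrist_force': array([-0.30964556, -0.38785736,  0.89337751]), 'ft_torque': array([ 0.026557  , -0.02072292, -0.04619191]), 'gripper_force': 0.0, 'finger_gap': 1.0034015913710381}
```

View pics/scene0.png

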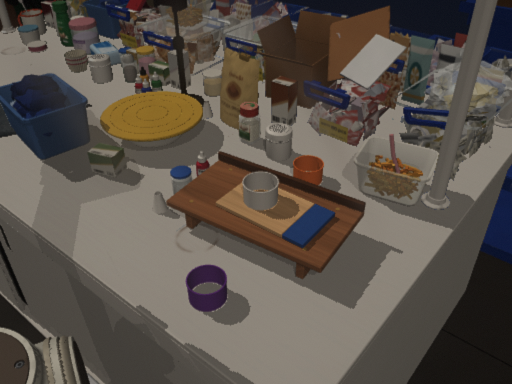

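View pics/top0.png

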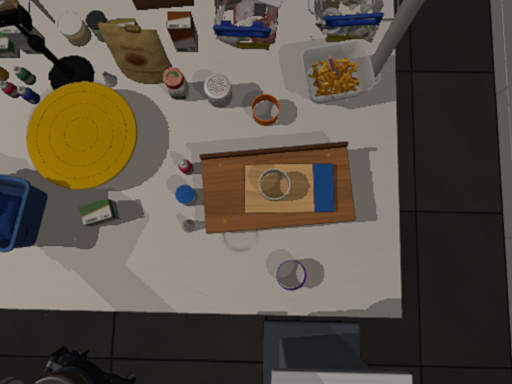

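The scene shows the grey ring on the pale board at top (274,184) and scene (261,191), with the blue band on the right at top (324,188). The look-alikes are the orange ring at top (266,110) and the purple ring at (291,275). Neither is on the board, so the grey one is the cutter. The bystanders stand just left of the riser: red bottle (186,167), jar (186,195) and nozzle (189,226).

```bash
cat > h.py <<'E'
import numpy as np,cv2
def ray(im,uv):
    uv=np.atleast_2d(np.asarray(uv,float))
    d=np.c_[(uv[:,0]-im["cx"])/im["fx"],-(uv[:,1]-im["cy"])/im["fy"],-np.ones(len(uv))]
    return d@np.asarray(im["orientation"]).T
def plane(im,uv,z):
    d=ray(im,uv); e=np.asarray(im["eye"]); return e+d*((z-e[2])/d[:,2])[:,None]
def tri(ims,uvs):
    A=np.zeros((3,3));b=np.zeros(3)
    for im,uv in zip(ims,uvs):
        d=ray(im,uv)[0];d/=np.linalg.norm(d);P=np.eye(3)-np.outer(d,d);A+=P;b+=P@im["eye"]
    p=np.linalg.solve(A,b); return p
def hsv(im): return cv2.cvtColor(im["color"],cv2.COLOR_RGB2HSV)
def big(m,roi):
    k=np.zeros_like(m);x0,y0,x1,y1=roi;k[y0:y1,x0:x1]=m[y0:y1,x0:x1]
    cs,_=cv2.findContours(k,cv2.RETR_EXTERNAL,cv2.CHAIN_APPROX_NONE)
    return max(cs,key=cv2.contourArea)
E
python3 - <<'E'
from h import *
import pickle
d=pickle.load(open("d0.pkl","rb"))
rois={"top":(195,135,365,245),"scene":(160,150,370,280)}
bands={}
for n,im in d.items():
    H=hsv(im)
    for p in ({"top":[(324,188),(255,175),(225,180),(340,200),(300,155)],"scene":[(310,225),(235,205),(200,195),(345,215),(290,200)]}[n]): print(n,p,H[p[1],p[0]])
    c=big(cv2.inRange(H,(100,120,40),(125,255,255)),rois[n])
    r=cv2.boxPoints(cv2.minAreaRect(c)); bands[n]=r
    q=cv2.approxPolyDP(c,4,True)[:,0]
    print(n,"blue area",cv2.contourArea(c),"poly",q.tolist(),"\n",plane(im,q,70).round(1).tolist())
crops=[]
for n,im in d.items():
    x0,y0,x1,y1=rois[n]; cr=cv2.resize(im["color"][y0:y1,x0:x1,::-1],None,fx=3.6,fy=2.3 if 0 else 3.6)
    cv2.imwrite(f"pics/{n}crop.png",cv2.convertScaleAbs(cr,alpha=1.5))
E
```

```text
scene (310, 225) [110 160  89]
scene (235, 205) [ 15 124 142]
scene (200, 195) [ 12 150  92]
scene (345, 215) [ 12 151 103]
scene (290, 200) [ 14 126  93]
scene blue area 998.5 poly [[334, 213], [315, 204], [283, 237], [303, 246]] 
 [[616.6, 31.3, 70.0], [617.0, 73.7, 70.0], [505.0, 64.8, 70.0], [508.1, 24.6, 70.0]]
top (324, 188) [107 200 106]
top (255, 175) [ 16 130 135]
top (225, 180) [ 13 164 106]
top (340, 200) [ 13 166 106]
top (300, 155) [ 13 169  98]
top blue area 846.0 poly [[314, 164], [315, 211], [333, 210], [332, 166]] 
 [[617.9, 71.8, 70.0], [510.5, 69.2, 70.0], [513.6, 28.9, 70.0], [614.0, 30.9, 70.0]]
```

View pics/topcrop.png

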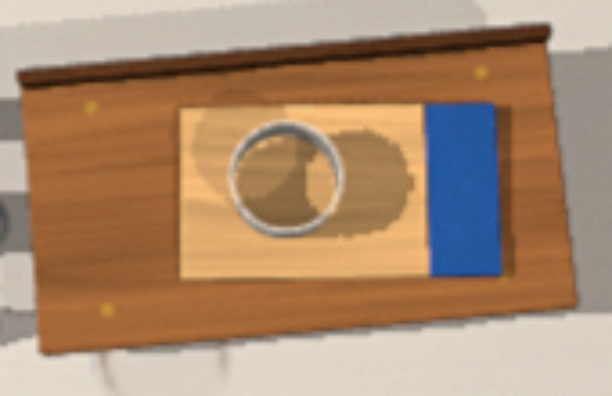

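View pics/scenecrop.png

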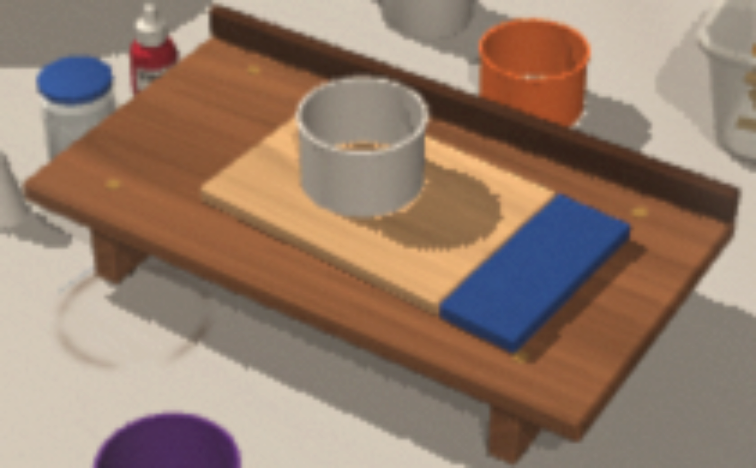

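The crops show the grey cutter on the pale wood: ring centre (287,178) in the top crop and (362,145) in the scene crop. The board corners are at (180,107), (181,279), (502,275) and (494,103) in the top crop. The riser's front corners are at (40,354) and (578,304).

```bash
python3 - <<'E'
from h import *
import pickle
d=pickle.load(open("d0.pkl","rb"))
T,S=d["top"],d["scene"]
t=lambda u,v:(195+(u+.5)/3.6-.5,135+(v+.5)/3.6-.5)
s=lambda u,v:(160+(u+.5)/3.6-.5,150+(v+.5)/3.6-.5)
for n,a,b in [("line back",(425,103),(555,193)),("line front",(431,277),(442,303)),("b right back",(494,103),(630,230)),("b right front",(502,275),(513,338)),("b left front",(181,279),(203,186)),
 ("riser FL",(40,354),(25,186)),("riser FR",(578,304),(580,425)),("rail top R",(548,26),(737,190)),("rail top L",(18,72),(212,8)),("bottle cap",(186*0-15,100),(150,8))][:9]:
    print(n,tri([T,S],[t(*a),s(*b)]).round(1))
P=lambda l,z:plane(T,[t(*q) for q in l],z).round(1)
Q=lambda l,z:plane(S,[s(*q) for q in l],z).round(1)
print("riser top cam z60 FL FR BR BL\n",P([(40,354),(578,304),(548,40),(20,85)],60))
print("scene z60 FL FR\n",Q([(25,186),(580,425)],60))
print("board z70 BL FL FR BR lineB lineF\n",P([(180,107),(181,279),(502,275),(494,103),(425,103),(431,277)],70))
print("scene FL FR BR lineB lineF\n",Q([(203,186),(513,338),(630,230),(555,193),(442,303)],70))
print("ring top centre/left/right/top/bot",P([(287,178),(229,178),(344,178),(287,121),(287,237)],112),"scene",Q([(363,103)],112))
print("bystander tops (bottle z70,jar 60,nozzle42)",plane(T,[(186,167)],70),plane(T,[(186,195)],60),plane(T,[(189,226)],42))
E
```

```text
line back [618.6  75.8  70.2]
line front [509.5  70.3  71.1]
b right back [620.7  31.3  66.4]
b right front [510.6  27.4  72.5]
b left front [505.1 225.7  70.2]
riser FL [457.  313.9  56.6]
riser FR [494.7 -22.1  58.7]
rail top R [668.6  -1.4  79.1]
rail top L [631.5 333.5  77.7]
riser top cam z60 FL FR BR BL
 [[456.8 313.5  60. ]
 [495.2 -22.5  60. ]
 [664.5  -5.   60. ]
 [628.4 333.3  60. ]]
scene z60 FL FR
 [[454.3 310.2  60. ]
 [493.  -22.2  60. ]]
board z70 BL FL FR BR lineB lineF
 [[614.  229.7  70. ]
 [504.7 226.1  70. ]
 [511.4  26.5  70. ]
 [620.4  31.2  70. ]
 [619.6  74.7  70. ]
 [509.2  70.6  70. ]]
scene FL FR BR lineB lineF
 [[505.7 225.6  70. ]
 [512.3  29.3  70. ]
 [616.   29.6  70. ]
 [617.5  76.7  70. ]
 [511.   70.6  70. ]]
ring top centre/left/right/top/bot [[562.9 162.  112. ]
 [562.2 196.9 112. ]
 [563.6 127.7 112. ]
 [597.9 162.6 112. ]
 [527.1 161.4 112. ]] scene [[572.1 169.7 112. ]]
bystander tops (bottle z70,jar 60,nozzle42) [[605.19875294 363.33278868  70.        ]] [[542.09776184 362.1261829   60.        ]] [[472.76210684 355.11092453  42.        ]]
```

>>> {"api": "play_rows", "payload": {"rows": [[[0, 0, 0], [0, 0, -7.85], -1], [[0, 0, 0], [0, 0, -7.85], -1], [[0, 0, 0], [0, 0, -7.85], -1], [[0, 0, 0], [0, 0, -7.85], -1], [[-0.024, -0.036, 0], [0, 0, 0], -1], [[-0.024, -0.036, 0], [0, 0, 0], -1], [[-0.024, -0.036, 0], [0, 0, 0], -1], [[-0.024, -0.036, 0], [0, 0, 0], -1]]}}

```text
t: 1.1
eef_pos: [322.2, 320.7, 404.3]
eef_rot: [[-0.993, -0.115, -0.001], [-0.115, 0.993, -0.001], [0.001, -0.001, -1.0]]
wrist_force: [0.1, 0.0, 0.4]
finger_gap: 1.003
gripper_force: 0.0
```

>>> {"api": "play_rows", "payload": {"rows": [[[-0.024, -0.036, 0], [0, 0, 0], -1], [[-0.024, -0.036, 0], [0, 0, 0], -1], [[-0.024, -0.036, 0.01], [0, 0, 0], -1], [[-0.024, -0.036, 0.02], [0, 0, 0], -1], [[-0.024, -0.036, 0.03], [0, 0, 0], -1], [[-0.024, -0.036, 0.03], [0, 0, 0], -1], [[0, 0, 0.02], [0, 0, 0], -1], [[0, 0, 0], [0, 0, 0], -1]]}}

```text
t: 2.1
eef_pos: [488.7, 123.1, 292.5]
eef_rot: [[-0.993, -0.114, -0.005], [-0.114, 0.994, -0.001], [0.005, -0.001, -1.0]]
wrist_force: [-0.5, 0.8, 1.0]
finger_gap: 0.995
gripper_force: 0.0
```

```bash
cat >> h.py <<'E'
# riser frame: origin and yaw measured
O=np.array([565.4,155.7]); X=np.array([.9935,.1136]); Y=np.array([-.1136,.9935])
def rf(p): p=np.asarray(p)[:2]-O; return np.array([p@X,p@Y])
def rep(o):
    print("t %.2f riser-frame xy"%o["t"],rf(o["eef_pos"]).round(1),"z %.1f"%o["eef_pos"][2],"yaw(y) %.2f deg vs 96.52"%np.degrees(np.arctan2(o["eef_rot"][1,1],o["eef_rot"][0,1])),"F",o["wrist_force"].round(2),"gap %.2f"%o["finger_gap"],"j6 %.2f"%o["joint_positions"][5],"z-axis",o["eef_rot"][:,2].round(4))
E
python3 - <<'E'
from cell import *
from h import *
o=get_obs();rep(o)
w=get_image("wrist");print(w["mount"])
cv2.imwrite("pics/w1.png",w["color"][:,:,::-1])
E
```

```text
t 2.10 riser-frame xy [-79.9 -23.7] z 292.5 yaw(y) 96.53 deg vs 96.52 F [-0.52  0.78  1.04] gap 1.00 j6 0.13 z-axis [-0.0053 -0.0012 -1.    ]
[[-6.72934280e-04  9.60431505e-01  2.78515479e-01  7.14614329e+01]
 [ 9.99999761e-01  6.02020673e-04  3.40140873e-04 -1.06438381e+00]
 [ 1.59009934e-04  2.78515641e-01 -9.60431680e-01  2.94790414e+01]
 [ 0.00000000e+00  0.00000000e+00  0.00000000e+00  1.00000000e+00]]
```

View pics/w1.png

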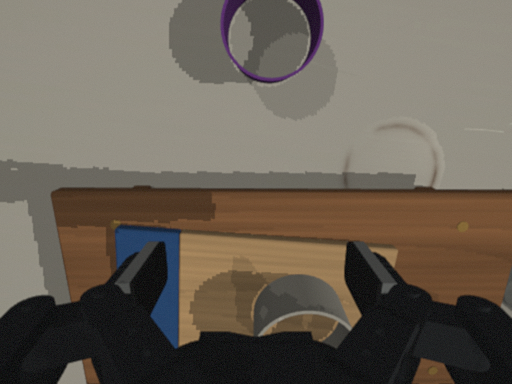

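The wrist view shows the fingers straddling the board's front edge from outside: tips at about (150,260) and (365,260), board edge running from (115,228) to (395,248). The cutter is clear at (300,310). Next I descend in front of the edge.

>>> {"api": "play_rows", "payload": {"rows": [[[0.004, 0, 0.01], [0, 0, 0], -1], [[0, 0, 0.01], [0, 0, 0], -1], [[0, 0, 0.01], [0, 0, 0], -1], [[0, 0, 0.01], [0, 0, 0], -1], [[0, 0, 0.006], [0, 0, 0], -1], [[0, 0, 0.004], [0, 0, 0], -1], [[0, 0, 0.003], [0, 0, 0], -1], [[0, 0, 0], [0, 0, 0], -1]]}}

```text
t: 3.15
eef_pos: [485.6, 123.4, 241.6]
eef_rot: [[-0.993, -0.115, -0.0], [-0.115, 0.993, -0.0], [0.0, -0.0, -1.0]]
wrist_force: [0.1, 0.2, 0.4]
finger_gap: 0.996
gripper_force: 0.0
```

>>> {"api": "play_rows", "payload": {"rows": [[[0, 0, 0.002], [0, 0, 0], -1], [[0, 0, 0], [0, 0, 0], -1], [[0, 0, 0.002], [0, 0, 0], -1], [[0, 0, 0], [0, 0, 0], -1], [[0, 0, 0.001], [0, 0, 0], -1], [[0, 0, 0], [0, 0, 0], -1], [[0, 0, 0.001], [0, 0, 0], -1], [[0, 0, 0], [0, 0, 0], -1]]}}

```text
t: 4.15
eef_pos: [485.5, 123.4, 235.6]
eef_rot: [[-0.993, -0.115, -0.0], [-0.115, 0.993, -0.0], [0.0, -0.0, -1.0]]
wrist_force: [0.2, -1.2, 0.3]
finger_gap: 0.998
gripper_force: 0.0
```

>>> {"api": "play_rows", "payload": {"rows": [[[0, 0, 0.001], [0, 0, 0], -1], [[0, 0, 0], [0, 0, 0], -1], [[0, 0, 0.001], [0, 0, 0], -1], [[0, 0, 0], [0, 0, 0], -1], [[0, 0, 0.001], [0, 0, 0], -1], [[0, 0, 0], [0, 0, 0], -1], [[0, 0, 0.001], [0, 0, 0], -1], [[0, 0, 0], [0, 0, 0], -1]]}}

```text
t: 5.15
eef_pos: [485.5, 123.4, 231.6]
eef_rot: [[-0.993, -0.115, -0.0], [-0.115, 0.993, -0.0], [0.0, -0.0, -1.0]]
wrist_force: [0.1, 0.3, 0.5]
finger_gap: 1.001
gripper_force: 0.0
```

```bash
python3 - <<'E'
from cell import *
from h import *
rep(get_obs())
for n in("scene","wrist"):
    cv2.imwrite(f"pics/{n}2.png",get_image(n)["color"][:,:,::-1])
im=cv2.imread("pics/scene2.png")[130:290,150:380]
cv2.imwrite("pics/c2.png",cv2.convertScaleAbs(cv2.resize(im,None,fx=3.4,fy=3.4),alpha=1.6))
E
```

```text
t 5.15 riser-frame xy [-83.1 -23. ] z 231.6 yaw(y) 96.60 deg vs 96.52 F [0.07 0.32 0.49] gap 1.00 j6 0.13 z-axis [-2.e-04 -0.e+00 -1.e+00]
```

View pics/c2.png

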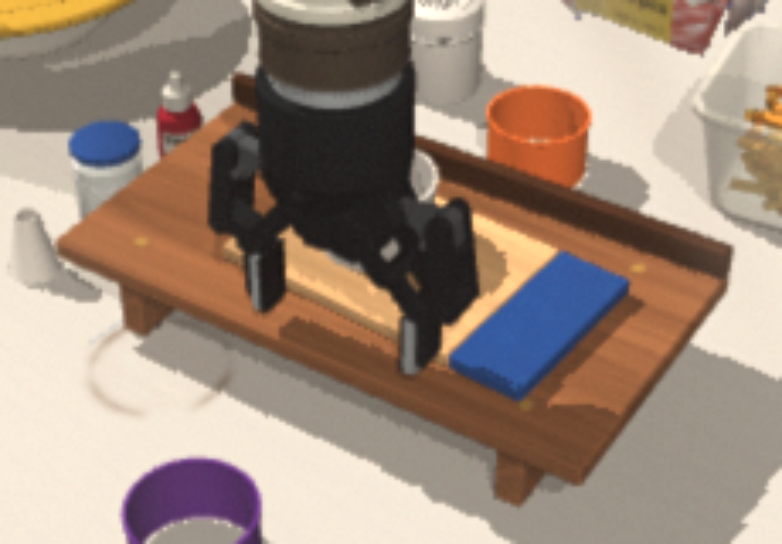

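The crop shows both open tips, at (262,305) and (415,365), in front of the board's edge and still a few mm above the riser. When open, the tips sit about 160 mm from the flange. I'll go down a bit more.

>>> {"api": "play_rows", "payload": {"rows": [[[0, 0, 0.002], [0, 0, 0], -1], [[0, 0, 0.002], [0, 0, 0], -1], [[0, 0, 0], [0, 0, 0], -1], [[0, 0, 0.001], [0, 0, 0], -1], [[0, 0, 0], [0, 0, 0], -1], [[0, 0, 0.001], [0, 0, 0], -1], [[0, 0, 0], [0, 0, 0], -1], [[0, 0, 0], [0, 0, 0], -1]]}}

```text
t: 6.25
eef_pos: [485.5, 123.4, 225.7]
eef_rot: [[-0.993, -0.115, 0.0], [-0.115, 0.993, 0.0], [-0.0, 0.0, -1.0]]
wrist_force: [0.4, -0.2, 0.1]
finger_gap: 0.997
gripper_force: 0.0
```

>>> {"api": "play_rows", "payload": {"rows": [[[0, 0, 0.001], [0, 0, 0], -1], [[0, 0, 0], [0, 0, 0], -1], [[0, 0, 0.001], [0, 0, 0], -1], [[0, 0, 0], [0, 0, 0], -1], [[0, 0, 0], [0, 0, 0], -1], [[0, 0, 0], [0, 0, 0], -1], [[0, 0, 0], [0, 0, 0], -1], [[0, 0, 0], [0, 0, 0], -1]]}}

```text
t: 7.25
eef_pos: [485.5, 123.4, 223.7]
eef_rot: [[-0.993, -0.115, -0.0], [-0.115, 0.993, 0.0], [0.0, 0.0, -1.0]]
wrist_force: [0.1, -0.1, -0.4]
finger_gap: 1.002
gripper_force: 0.0
```

>>> {"api": "play_rows", "payload": {"rows": [[[-0.002, 0, 0], [0, 0, 0], -1], [[-0.003, 0, 0], [0, 0, 0], -1], [[-0.003, 0, 0], [0, 0, 0], -1], [[-0.003, 0, 0], [0, 0, 0], -1], [[-0.003, 0, 0], [0, 0, 0], -1], [[-0.003, 0, 0], [0, 0, 0], -1], [[-0.003, 0, 0], [0, 0, 0], -1], [[-0.003, 0, 0], [0, 0, 0], -1]]}}

```text
t: 8.25
eef_pos: [508.6, 126.1, 223.7]
eef_rot: [[-0.993, -0.115, -0.0], [-0.115, 0.993, 0.0], [0.0, 0.0, -1.0]]
wrist_force: [-1.8, -0.4, 0.2]
finger_gap: 0.997
gripper_force: 0.6
```

```bash
python3 - <<'E'
from cell import *
from h import *
rep(get_obs())
for n in("top","scene"):
    im=get_image(n)
    try:
        c=big(cv2.inRange(hsv(im),(100,120,40),(125,255,255)),{"top":(280,135,385,245),"scene":(260,150,390,290)}[n])
        q=cv2.approxPolyDP(c,4,True)[:,0];p=plane(im,q,70)
        print(n,q.tolist(),[rf(a).round(1).tolist() for a in p])
    except Exception as e: print(e)
E
```

```text
t 8.25 riser-frame xy [-59.8 -22.9] z 223.7 yaw(y) 96.60 deg vs 96.52 F [-1.75 -0.43  0.19] gap 1.00 j6 0.13 z-axis [-0.e+00  1.e-04 -1.e+00]
max() iterable argument is empty
scene [[335, 205], [315, 198], [288, 231], [308, 239]] [[59.3, -120.6], [58.5, -78.7], [-52.0, -82.9], [-51.6, -122.6]]
```

>>> {"api": "play_rows", "payload": {"rows": [[[-0.002, 0, 0], [0, 0, 0], -1], [[-0.0025, 0, 0], [0, 0, 0], -1], [[-0.0025, 0, 0], [0, 0, 0], -1], [[-0.0025, 0, 0], [0, 0, 0], -1], [[-0.0025, 0, 0], [0, 0, 0], -1], [[-0.002, 0, 0], [0, 0, 0], -1], [[-0.002, 0, 0], [0, 0, 0], -1], [[-0.001, 0, 0], [0, 0, 0], -1]]}}

```text
t: 9.35
eef_pos: [524.3, 127.9, 223.4]
eef_rot: [[-0.993, -0.115, -0.003], [-0.115, 0.993, -0.0], [0.003, 0.0, -1.0]]
wrist_force: [-7.4, 0.3, 5.5]
finger_gap: 1.001
gripper_force: 3.5
```

>>> {"api": "play_rows", "payload": {"rows": [[[-0.001, 0, 0], [0, 0, 0], -1], [[-0.0005, 0, 0], [0, 0, 0], -1], [[-0.0005, 0, 0], [0, 0, 0], -1], [[0, 0, 0], [0, 0, 0], -1], [[0, 0, 0], [0, 0, 0], -1], [[0, 0, 0], [0, 0, 0], -1], [[0, 0, 0], [0, 0, 0], -1], [[0, 0, 0], [0, 0, 0], -1]]}}

```text
t: 10.35
eef_pos: [524.9, 128.0, 223.3]
eef_rot: [[-0.993, -0.115, -0.007], [-0.115, 0.993, -0.001], [0.007, -0.0, -1.0]]
wrist_force: [-10.1, -0.1, 6.5]
finger_gap: 1.0
gripper_force: 4.9
```

>>> {"api": "play_rows", "payload": {"rows": [[[0.003, 0, 0], [0, 0, 0], -1], [[0.007, 0, 0], [0, 0, 0], -1], [[0.01, 0, 0], [0, 0, 0], -1], [[0.01, 0, 0], [0, 0, 0], -1], [[0.01, 0, -0.02], [0, 0, 0], -1], [[0, 0, -0.03], [0, 0, 0], -1], [[0, 0, -0.03], [0, 0, 0], -1], [[0, 0, -0.02], [0, 0, 0], -1]]}}

```text
t: 11.35
eef_pos: [487.3, 123.6, 325.3]
eef_rot: [[-0.993, -0.115, 0.002], [-0.115, 0.993, 0.0], [-0.002, 0.0, -1.0]]
wrist_force: [1.0, 0.3, -0.1]
finger_gap: 0.999
gripper_force: 0.0
```

```bash
python3 - <<'E'
from cell import *
from h import *
rep(get_obs())
im=get_image("scene")
c=big(cv2.inRange(hsv(im),(100,120,40),(125,255,255)),(260,150,390,290))
q=cv2.approxPolyDP(c,4,True)[:,0]
print(q.tolist(),[rf(a).round(1).tolist() for a in plane(im,q,70)])
cv2.imwrite("pics/s3.png",im["color"][:,:,::-1])
cv2.imwrite("pics/c3.png",cv2.convertScaleAbs(cv2.resize(im["color"][130:290,150:380,::-1],None,fx=3.4,fy=3.4),alpha=1.6))
E
```

```text
t 11.35 riser-frame xy [-81.2 -23. ] z 325.3 yaw(y) 96.60 deg vs 96.52 F [ 1.    0.28 -0.14] gap 1.00 j6 0.13 z-axis [ 2.1e-03  5.0e-04 -1.0e+00]
[[338, 200], [319, 194], [292, 227], [312, 234]] [[76.3, -118.7], [74.0, -79.3], [-38.9, -83.5], [-36.4, -122.3]]
```

View pics/c3.png

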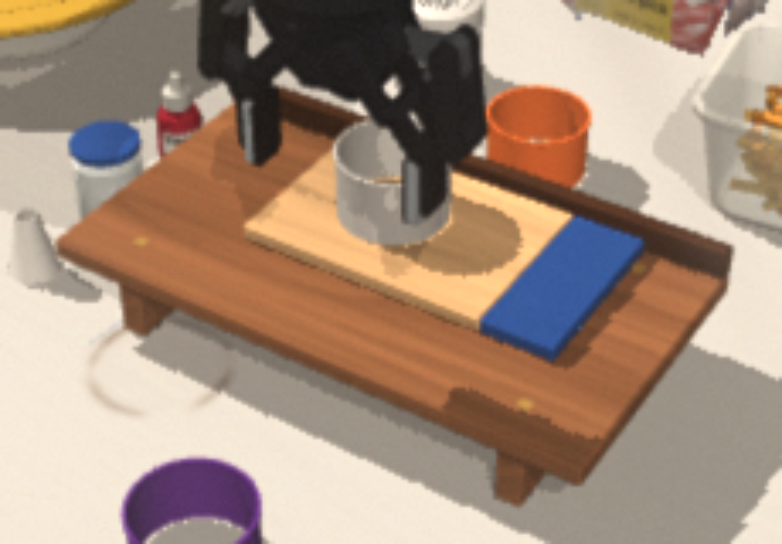

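The scene crop shows the board parallel to the rail and next to it, with the blue/pale line running (573,215) to (482,330). The cutter is upright at (392,180) and the bystanders have not moved. Next comes the left-end push.

>>> {"api": "play_rows", "payload": {"rows": [[[-0.026, 0.0295, 0], [0, 0, 0], -1], [[-0.026, 0.0295, 0], [0, 0, 0], -1], [[-0.026, 0.0295, 0], [0, 0, 0], -0.5], [[-0.026, 0.0295, 0], [0, 0, 0], 0], [[0, 0, 0], [0, 0, 10], 0], [[0, 0, 0], [0, 0, 10], 0], [[0, 0, 0], [0, 0, 10], 0], [[0, 0, 0], [0, 0, 10], 0]]}}

```text
t: 12.4
eef_pos: [576.9, 252.8, 322.8]
eef_rot: [[-0.832, 0.555, -0.001], [0.555, 0.832, -0.0], [0.001, -0.001, -1.0]]
wrist_force: [-0.7, 0.6, 0.5]
finger_gap: 0.499
gripper_force: 0.0
```

>>> {"api": "play_rows", "payload": {"rows": [[[0, 0, 0], [0, 0, 10], 0], [[0, 0, 0], [0, 0, 10], 0], [[0, 0, 0], [0, 0, 10], 0], [[0, 0, 0], [0, 0, 10], 0], [[0, 0, 0], [0, 0, 10], 0], [[0, 0, 0.02], [0, 0, 0], 0], [[0, 0, 0.02], [0, 0, 0], 0], [[0, 0, 0], [0, 0, 0], 0]]}}

```text
t: 13.4
eef_pos: [576.1, 252.4, 281.1]
eef_rot: [[-0.115, 0.993, -0.005], [0.993, 0.115, -0.002], [-0.002, -0.005, -1.0]]
wrist_force: [-1.0, -0.2, -0.6]
finger_gap: 0.497
gripper_force: 0.0
```

```bash
python3 - <<'E'
from cell import *
from h import *
o=get_obs();rep(o)
w=get_image("wrist")
cv2.imwrite("pics/w4.png",cv2.convertScaleAbs(w["color"][:,:,::-1],alpha=1.5))
E
```

```text
t 13.40 riser-frame xy [21.6 94.8] z 281.1 yaw(y) 6.60 deg vs 96.52 F [-1.03 -0.2  -0.59] gap 0.50 j6 1.87 z-axis [-0.0047 -0.0021 -1.    ]
```

View pics/w4.png

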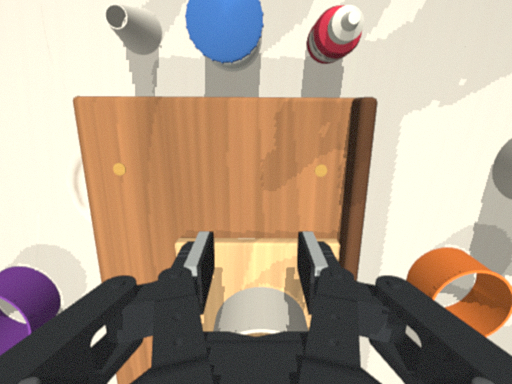

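```bash
python3 - <<'E'
from cell import *
from h import *
o=get_obs();w=get_image("wrist");M=np.array(w["mount"])
R=o["eef_rot"]
im=dict(w);im["eye"]=o["eef_pos"]+R@M[:3,3];im["orientation"]=R@M[:3,:3]
print("board left edge z70",[rf(p).round(1).tolist() for p in plane(im,[(176,239),(257,238),(340,238)],70)])
print("riser left corners z60",[rf(p).round(1).tolist() for p in plane(im,[(75,97),(345,97)],60)], "rail top",[rf(p).round(1).tolist() for p in plane(im,[(355,97),(376,97)],80)])
def proj(p):
    c=np.asarray(im["orientation"]).T@(np.asarray(p)-im["eye"]);return (im["cx"]+im["fx"]*c[0]/-c[2],im["cy"]-im["fy"]*c[1]/-c[2])
tip=lambda x,y,z:o["eef_pos"]+R@np.array([x,y,z])
for z in(160,165,170,173): print(z,"tip inner faces at x=+11",proj(tip(11,-21,z)),proj(tip(11,21,z)))
E
```

```text
board left edge z70 [[-31.9, 78.5], [22.0, 79.4], [77.1, 79.5]]
riser left corners z60 [[-89.9, 168.9], [75.7, 169.0]] rail top [[75.6, 168.6], [87.1, 168.6]]
160 tip inner faces at x=+11 (np.float64(212.35659020825562), np.float64(234.18445051240994)) (np.float64(301.36563884254144), np.float64(234.15899893668393))
165 tip inner faces at x=+11 (np.float64(213.7760940379858), np.float64(229.92831481487679)) (np.float64(299.8698017306395), np.float64(229.90252827601964))
170 tip inner faces at x=+11 (np.float64(215.10557228817396), np.float64(225.9421051821799)) (np.float64(298.46885651311624), np.float64(225.91607669774297))
173 tip inner faces at x=+11 (np.float64(215.86354314626922), np.float64(223.66946120668442)) (np.float64(297.6701513585716), np.float64(223.6433258548937))
```

>>> {"api": "play_rows", "payload": {"rows": [[[0.003, 0, 0.01], [0, 0, 0], 0], [[0, 0, 0.01], [0, 0, 0], 0], [[0, 0, 0.01], [0, 0, 0], 0], [[0, 0, 0.006], [0, 0, 0], 0], [[0, 0, 0.004], [0, 0, 0], 0], [[0, 0, 0.003], [0, 0, 0], 0], [[0, 0, 0.002], [0, 0, 0], 0], [[0, 0, 0], [0, 0, 0], 0]]}}

```text
t: 14.5
eef_pos: [576.9, 255.8, 238.7]
eef_rot: [[-0.115, 0.993, 0.0], [0.993, 0.115, 0.0], [0.0, 0.0, -1.0]]
wrist_force: [-0.5, 0.6, 0.3]
finger_gap: 0.498
gripper_force: 0.0
```

>>> {"api": "play_rows", "payload": {"rows": [[[0, 0, 0.001], [0, 0, 0], 0], [[0, 0, 0], [0, 0, 0], 0], [[0, 0, 0.001], [0, 0, 0], 0], [[0, 0, 0], [0, 0, 0], 0], [[0, 0, 0.001], [0, 0, 0], 0], [[0, 0, 0], [0, 0, 0], 0], [[0, 0, 0.001], [0, 0, 0], 0], [[0, 0, 0], [0, 0, 0], 0]]}}

```text
t: 15.5
eef_pos: [576.9, 255.8, 234.6]
eef_rot: [[-0.115, 0.993, -0.0], [0.993, 0.115, -0.0], [-0.0, -0.0, -1.0]]
wrist_force: [-0.4, 0.2, -0.2]
finger_gap: 0.498
gripper_force: 0.0
```

>>> {"api": "play_rows", "payload": {"rows": [[[0, 0, 0.001], [0, 0, 0], 0], [[0, 0, 0], [0, 0, 0], 0], [[0, 0, 0.001], [0, 0, 0], 0], [[0, 0, 0], [0, 0, 0], 0], [[0, 0, 0], [0, 0, 0], 0], [[0, 0, 0], [0, 0, 0], 0], [[0, 0, 0], [0, 0, 0], 0], [[0, 0, 0], [0, 0, 0], 0]]}}

```text
t: 16.5
eef_pos: [576.9, 255.8, 232.7]
eef_rot: [[-0.115, 0.993, 0.0], [0.993, 0.115, 0.0], [0.0, 0.0, -1.0]]
wrist_force: [0.6, -0.3, 0.1]
finger_gap: 0.497
gripper_force: 0.0
```

>>> {"api": "play_rows", "payload": {"rows": [[[0, 0, 0.001], [0, 0, 0], 0], [[0, 0, 0], [0, 0, 0], 0], [[0, 0, 0.001], [0, 0, 0], 0], [[0, 0, 0], [0, 0, 0], 0], [[0, 0, 0], [0, 0, 0], 0], [[0, 0, 0], [0, 0, 0], 0], [[0, 0, 0], [0, 0, 0], 0], [[0, 0, 0], [0, 0, 0], 0]]}}

```text
t: 17.5
eef_pos: [576.9, 255.8, 231.6]
eef_rot: [[-0.115, 0.993, 0.001], [0.993, 0.115, 0.0], [0.0, 0.001, -1.0]]
wrist_force: [-2.6, -1.0, 5.6]
finger_gap: 0.502
gripper_force: 2.7
```

```bash
python3 - <<'E'
from cell import *
from h import *
rep(get_obs())
im=get_image("scene")
cv2.imwrite("pics/c5.png",cv2.convertScaleAbs(cv2.resize(im["color"][130:270,150:380,::-1],None,fx=3.4,fy=3.4),alpha=1.8))
E
```

```text
t 17.50 riser-frame xy [22.8 98.1] z 231.6 yaw(y) 6.60 deg vs 96.52 F [-2.64 -0.98  5.55] gap 0.50 j6 1.87 z-axis [ 5.e-04  2.e-04 -1.e+00]
```

View pics/c5.png

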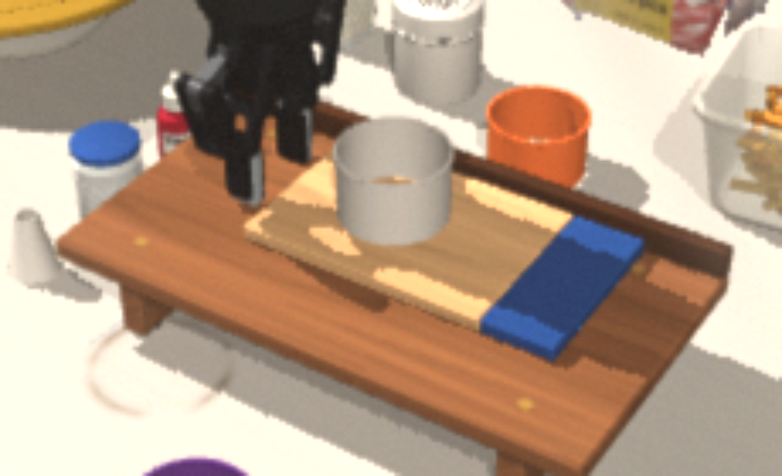

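The crop shows both tips, at (243,195) and (297,155), on the riser just left of the board's end, clear of the cutter. Wrist force confirms touchdown on the riser. I'll raise 3.5 mm and push right.

>>> {"api": "play_rows", "payload": {"rows": [[[0, 0, -0.0035], [0, 0, 0], 0], [[-0.002, 0, 0], [0, 0, 0], 0], [[-0.003, 0, 0], [0, 0, 0], 0], [[-0.003, 0, 0], [0, 0, 0], 0], [[-0.003, 0, 0], [0, 0, 0], 0], [[-0.003, 0, 0], [0, 0, 0], 0], [[-0.003, 0, 0], [0, 0, 0], 0], [[-0.003, 0, 0], [0, 0, 0], 0]]}}

```text
t: 18.55
eef_pos: [579.2, 235.8, 234.2]
eef_rot: [[-0.115, 0.993, -0.0], [0.993, 0.115, 0.0], [0.0, -0.0, -1.0]]
wrist_force: [-0.3, 1.4, -1.4]
finger_gap: 0.498
gripper_force: 0.5
```

>>> {"api": "play_rows", "payload": {"rows": [[[-0.003, 0, 0], [0, 0, 0], 0], [[-0.003, 0, 0], [0, 0, 0], 0], [[-0.003, 0, 0], [0, 0, 0], 0], [[-0.003, 0, 0], [0, 0, 0], 0], [[-0.003, 0, 0], [0, 0, 0], 0], [[-0.003, 0, 0], [0, 0, 0], 0], [[-0.003, 0, 0], [0, 0, 0], 0], [[-0.003, 0, 0], [0, 0, 0], 0]]}}

```text
t: 19.55
eef_pos: [582.0, 211.9, 234.2]
eef_rot: [[-0.115, 0.993, 0.0], [0.993, 0.115, 0.0], [0.0, 0.0, -1.0]]
wrist_force: [-0.5, 0.9, -0.5]
finger_gap: 0.502
gripper_force: 0.5
```

```bash
cat >> h.py <<'E'
def blue(im,roi):
    c=big(cv2.inRange(hsv(im),(100,110,25),(125,255,255)),roi)
    q=cv2.approxPolyDP(c,4,True)[:,0]
    print(q.tolist(),[rf(a).round(1).tolist() for a in plane(im,q,70)])
E
python3 - <<'E'
from cell import *
from h import *
rep(get_obs())
blue(get_image("scene"),(260,150,420,300))
blue(get_image("top"),(280,130,400,245))
E
```

```text
t 19.55 riser-frame xy [22.9 54. ] z 234.2 yaw(y) 6.60 deg vs 96.52 F [-0.46  0.88 -0.54] gap 0.50 j6 1.80 z-axis [ 0.  0. -1.]
[[354, 206], [335, 200], [309, 233], [330, 242]] [[75.5, -152.0], [73.3, -113.8], [-36.9, -116.7], [-38.2, -158.0]]
[[324, 148], [329, 195], [345, 194], [342, 149]] [[77.6, -116.2], [-31.3, -115.1], [-32.4, -151.1], [71.4, -156.8]]
```

>>> {"api": "play_rows", "payload": {"rows": [[[-0.003, 0, 0], [0, 0, 0], 0], [[-0.0035, 0, 0], [0, 0, 0], 0], [[-0.0035, 0, 0], [0, 0, 0], 0], [[-0.0035, 0, 0], [0, 0, 0], 0], [[-0.0035, 0, 0], [0, 0, 0], 0], [[-0.0035, 0, 0], [0, 0, 0], 0], [[-0.0035, 0, 0], [0, 0, 0], 0], [[-0.0035, 0, 0], [0, 0, 0], 0]]}}

```text
t: 20.65
eef_pos: [585.2, 184.6, 234.3]
eef_rot: [[-0.115, 0.993, 0.0], [0.993, 0.115, 0.0], [0.0, 0.0, -1.0]]
wrist_force: [-1.5, 1.5, 0.6]
finger_gap: 0.497
gripper_force: 0.9
```

>>> {"api": "play_rows", "payload": {"rows": [[[-0.0035, 0, 0], [0, 0, 0], 0], [[-0.0035, 0, 0], [0, 0, 0], 0], [[-0.0035, 0, 0], [0, 0, 0], 0], [[-0.0035, 0, 0], [0, 0, 0], 0], [[-0.0035, 0, 0], [0, 0, 0], 0], [[-0.003, 0, 0], [0, 0, 0], 0], [[-0.003, 0, 0], [0, 0, 0], 0], [[-0.002, 0, 0], [0, 0, 0], 0]]}}

```text
t: 21.65
eef_pos: [588.1, 159.3, 234.3]
eef_rot: [[-0.115, 0.993, 0.0], [0.993, 0.115, 0.0], [0.0, 0.0, -1.0]]
wrist_force: [-1.4, 2.3, 1.5]
finger_gap: 0.498
gripper_force: 1.0
```

```bash
python3 - <<'E'
from cell import *
from h import *
rep(get_obs())
s=get_image("scene");blue(s,(260,150,420,300))
t=get_image("top");blue(t,(280,130,400,245))
a=cv2.resize(s["color"][140:280,210:400,::-1],None,fx=3,fy=3);b=cv2.resize(t["color"][130:230,250:370,::-1],None,fx=3,fy=3)
c=np.zeros((420,930,3),np.uint8);c[:,:570]=a;c[:300,570:]=b
cv2.imwrite("pics/c6.png",cv2.resize(cv2.convertScaleAbs(c,alpha=1.6),None,fx=.86,fy=.86))
E
```

```text
t 21.65 riser-frame xy [22.9  1. ] z 234.3 yaw(y) 6.60 deg vs 96.52 F [-1.44  2.3   1.52] gap 0.50 j6 1.72 z-axis [ 0.e+00  1.e-04 -1.e+00]
[[362, 209], [336, 242], [357, 253], [382, 217]] [[75.1, -168.2], [-32.7, -166.7], [-38.5, -208.0], [72.9, -208.2]]
[[346, 146], [350, 177], [358, 192], [370, 191], [364, 146]] [[77.5, -166.8], [5.1, -167.1], [-30.6, -180.8], [-30.9, -207.9], [73.6, -207.7]]
```

View pics/c6.png

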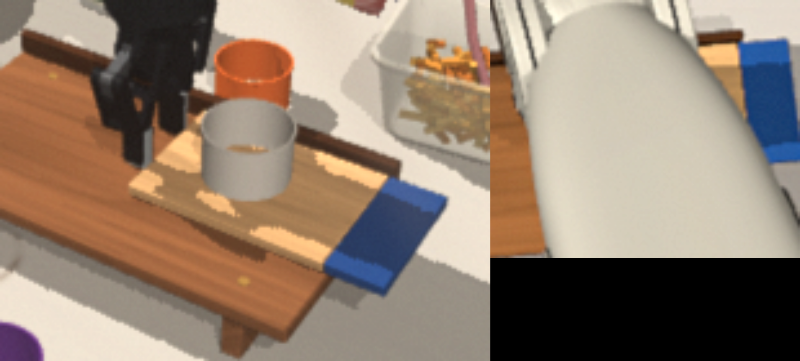

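The picture shows the blue/pale line right at the riser's end (scene crop (390,180) to (328,270)), with the board along the rail and the cutter upright. About 13.5 mm more is needed.

>>> {"api": "play_rows", "payload": {"rows": [[[-0.002, 0, 0], [0, 0, 0], 0], [[-0.003, 0, 0], [0, 0, 0], 0], [[-0.003, 0, 0], [0, 0, 0], 0], [[-0.0025, 0, 0], [0, 0, 0], 0], [[-0.002, 0, 0], [0, 0, 0], 0], [[-0.001, 0, 0], [0, 0, 0], 0], [[0, 0, 0], [0, 0, 0], 0], [[0, 0, 0], [0, 0, 0], 0]]}}

```text
t: 22.75
eef_pos: [589.6, 145.9, 234.1]
eef_rot: [[-0.115, 0.993, 0.0], [0.993, 0.115, -0.001], [-0.001, -0.0, -1.0]]
wrist_force: [-0.8, 0.1, 1.0]
finger_gap: 0.498
gripper_force: 0.4
```

>>> {"api": "play_rows", "payload": {"rows": [[[0.003, 0, 0], [0, 0, 0], 0], [[0.007, 0, 0], [0, 0, 0], 0], [[0.01, 0, 0], [0, 0, 0], 0], [[0.01, 0, -0.01], [0, 0, 0], 0], [[0, 0, -0.03], [0, 0, 0], 0], [[0, 0, -0.03], [0, 0, 0], 0], [[0, 0, -0.03], [0, 0, 0], 0], [[0, 0, 0], [0, 0, 0], 0]]}}

```text
t: 23.75
eef_pos: [587.0, 176.8, 338.2]
eef_rot: [[-0.116, 0.993, 0.007], [0.993, 0.116, 0.002], [0.001, 0.007, -1.0]]
wrist_force: [-0.6, 0.2, 0.2]
finger_gap: 0.501
gripper_force: 0.0
```

>>> {"api": "play_rows", "payload": {"rows": [[[0.04, -0.02, -0.01], [0, 0, 0], 0], [[0.04, -0.03, 0], [0, 0, 0], 0], [[0.04, -0.03, 0], [0, 0, 0], 0], [[0.04, -0.03, 0], [0, 0, 0], 0], [[0.04, -0.03, 0], [0, 0, 0], 0], [[0.03, -0.03, 0], [0, 0, 0], 0], [[0, 0, 0], [0, 0, 0], 0], [[0, 0, 0], [0, 0, 0], 0]]}}

```text
t: 24.75
eef_pos: [390.7, 384.8, 343.7]
eef_rot: [[-0.116, 0.993, -0.0], [0.993, 0.116, -0.001], [-0.001, -0.0, -1.0]]
wrist_force: [-0.2, 0.1, -0.3]
finger_gap: 0.503
gripper_force: 0.0
```

```bash
python3 - <<'E'
from cell import *
from h import *
rep(get_obs())
s=get_image("scene");blue(s,(260,150,420,300))
t=get_image("top");blue(t,(280,130,400,245))
a=cv2.resize(s["color"][140:280,210:400,::-1],None,fx=2,fy=2);b=cv2.resize(t["color"][130:250,190:390,::-1],None,fx=4,fy=4)
c=np.zeros((600,800,3),np.uint8);c[:480]=b;
cv2.imwrite("pics/c7.png",cv2.convertScaleAbs(c[:480],alpha=1.5))
E
```

```text
t 24.75 riser-frame xy [-147.6  247.5] z 343.7 yaw(y) 6.64 deg vs 96.52 F [-0.15  0.08 -0.26] gap 0.50 j6 2.23 z-axis [-2.e-04 -9.e-04 -1.e+00]
[[389, 219], [368, 212], [343, 247], [366, 256]] [[74.2, -221.0], [72.8, -181.1], [-37.7, -182.1], [-37.1, -223.4]]
[[370, 145], [352, 147], [358, 192], [376, 190]] [[74.6, -221.6], [73.9, -180.1], [-30.6, -180.8], [-29.9, -221.6]]
```

View pics/c7.png

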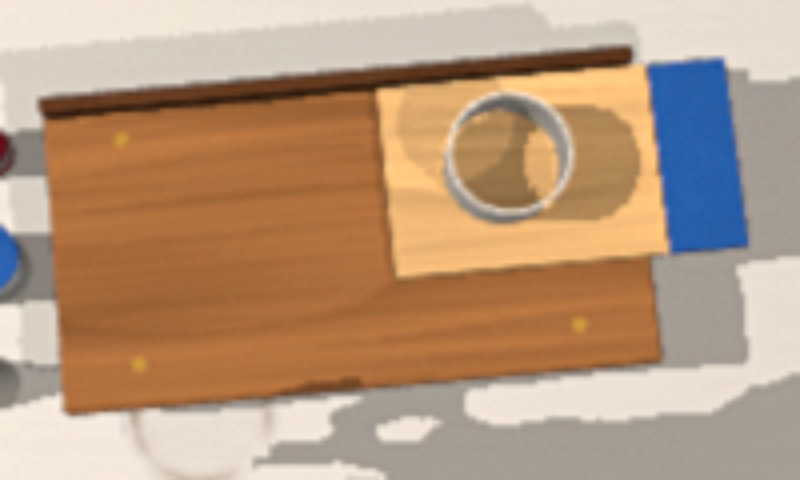

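```bash
python3 - <<'E'
from h import *
import pickle
T=pickle.load(open("d0.pkl","rb"))["top"]
t=lambda u,v:(190+(u+.5)/4-.5,130+(v+.5)/4-.5)
for n,l,z in[("board BL FL FR BR",[(376,88),(397,278),(747,245),(724,58)],70),("line B F",[(645,65),(668,252)],70),("riser FL FR",[(67,412),(660,360)],60),("rail inner top L R",[(46,112),(630,60)],80),("rail base L R",[(46,117),(632,66)],60)]:
    print(n,[rf(p).round(1).tolist() for p in plane(T,[t(*a) for a in l],z)])
E
```

```text
board BL FL FR BR [[77.9, -23.5], [-32.2, -24.3], [-31.9, -222.1], [76.5, -223.3]]
line B F [[76.7, -177.9], [-31.8, -177.5]]
riser FL FR [[-89.4, 167.7], [-91.1, -167.6]]
rail inner top L R [[79.3, 164.5], [78.1, -167.6]]
rail base L R [[81.1, 167.2], [79.2, -172.6]]
```

The line is 8–11 mm past the end and the board is parallel, about 2 mm off the rail at most. There is plenty of time, so I'll finish with a flush nudge from the front.

>>> {"api": "play_rows", "payload": {"rows": [[[0, 0, 0], [0, 0, -10], -1], [[0, 0, 0], [0, 0, -10], -1], [[0, 0, 0], [0, 0, -10], -1], [[0, 0, 0], [0, 0, -10], -1], [[0, 0, 0], [0, 0, -10], -1], [[0, 0, 0], [0, 0, -10], -1], [[0, 0, 0], [0, 0, -10], -1], [[0, 0, 0], [0, 0, -10], -1]]}}

```text
t: 25.85
eef_pos: [392.0, 383.8, 344.0]
eef_rot: [[-0.998, 0.056, 0.0], [0.056, 0.998, -0.0], [-0.0, -0.0, -1.0]]
wrist_force: [-0.2, -0.7, 0.4]
finger_gap: 1.002
gripper_force: 0.0
```

>>> {"api": "play_rows", "payload": {"rows": [[[0, 0, 0], [0, 0, -10], -1], [[-0.01, -0.051, 0], [0, 0, 0], -1], [[-0.01, -0.051, 0], [0, 0, 0], -1], [[-0.01, -0.051, 0], [0, 0, 0], -1], [[-0.01, -0.051, 0], [0, 0, 0], -1], [[-0.01, -0.051, 0], [0, 0, 0], -1], [[-0.01, -0.051, 0], [0, 0, 0], -1], [[-0.01, -0.051, 0], [0, 0, 0], -1]]}}

```text
t: 26.85
eef_pos: [502.0, 35.2, 344.3]
eef_rot: [[-0.994, -0.112, 0.001], [-0.112, 0.994, -0.0], [-0.001, -0.0, -1.0]]
wrist_force: [0.8, 0.6, 0.2]
finger_gap: 1.001
gripper_force: 0.0
```

```bash
python3 - <<'E'
from cell import *
from h import *
rep(get_obs())
E
```

```text
t 26.85 riser-frame xy [ -76.7 -112.5] z 344.3 yaw(y) 96.46 deg vs 96.52 F [0.81 0.57 0.17] gap 1.00 j6 -0.04 z-axis [ 6.e-04 -0.e+00 -1.e+00]
```

>>> {"api": "play_rows", "payload": {"rows": [[[0, 0, 0.02], [0, 0, 0], -1], [[0, 0, 0.025], [0, 0, 0], -1], [[0, 0, 0.025], [0, 0, 0], -1], [[0, 0, 0.02], [0, 0, 0], -1], [[0, 0, 0.015], [0, 0, 0], -1], [[0, 0, 0.01], [0, 0, 0], -1], [[0, 0, 0.0055], [0, 0, 0], -1], [[0, 0, 0], [0, 0, 0], -1]]}}

```text
t: 27.85
eef_pos: [501.5, 38.2, 223.7]
eef_rot: [[-0.993, -0.115, -0.0], [-0.115, 0.993, 0.0], [0.0, 0.0, -1.0]]
wrist_force: [0.5, 0.4, 0.6]
finger_gap: 0.999
gripper_force: 0.0
```

>>> {"api": "play_rows", "payload": {"rows": [[[-0.003, 0, 0], [0, 0, 0], -1], [[-0.005, 0, 0], [0, 0, 0], -1], [[-0.005, 0, 0], [0, 0, 0], -1], [[-0.005, 0, 0], [0, 0, 0], -1], [[-0.004, 0, 0], [0, 0, 0], -1], [[-0.003, 0, 0], [0, 0, 0], -1], [[-0.002, 0, 0], [0, 0, 0], -1], [[-0.001, 0, 0], [0, 0, 0], -1]]}}

```text
t: 28.85
eef_pos: [529.3, 41.4, 223.7]
eef_rot: [[-0.993, -0.115, -0.0], [-0.115, 0.993, 0.0], [0.0, 0.0, -1.0]]
wrist_force: [-1.1, 0.5, -0.1]
finger_gap: 1.0
gripper_force: 0.0
```

>>> {"api": "play_rows", "payload": {"rows": [[[-0.001, 0, 0], [0, 0, 0], -1], [[-0.001, 0, 0], [0, 0, 0], -1], [[-0.001, 0, 0], [0, 0, 0], -1], [[-0.001, 0, 0], [0, 0, 0], -1], [[0, 0, 0], [0, 0, 0], -1], [[0, 0, 0], [0, 0, 0], -1], [[0, 0, 0], [0, 0, 0], -1], [[0, 0, 0], [0, 0, 0], -1]]}}

```text
t: 29.85
eef_pos: [533.2, 41.9, 223.7]
eef_rot: [[-0.993, -0.115, 0.0], [-0.115, 0.993, 0.0], [-0.0, 0.0, -1.0]]
wrist_force: [0.2, -0.4, -0.8]
finger_gap: 1.001
gripper_force: 0.0
```

```bash
python3 - <<'E'
from cell import *
from h import *
rep(get_obs())
E
```

```text
t 29.85 riser-frame xy [ -44.9 -109.4] z 223.7 yaw(y) 96.60 deg vs 96.52 F [ 0.23 -0.4  -0.77] gap 1.00 j6 -0.04 z-axis [ 1.e-04  0.e+00 -1.e+00]
```

No contact yet, and this is about 1 mm short of the earlier flush position. I'll go on in small steps.

>>> {"api": "play_rows", "payload": {"rows": [[[-0.0005, 0, 0], [0, 0, 0], -1], [[-0.0005, 0, 0], [0, 0, 0], -1], [[-0.0005, 0, 0], [0, 0, 0], -1], [[-0.0005, 0, 0], [0, 0, 0], -1], [[0, 0, 0], [0, 0, 0], -1], [[0, 0, 0], [0, 0, 0], -1], [[0, 0, 0], [0, 0, 0], -1], [[0, 0, 0], [0, 0, 0], -1]]}}

```text
t: 30.85
eef_pos: [534.0, 41.9, 223.4]
eef_rot: [[-0.993, -0.114, -0.003], [-0.114, 0.993, -0.001], [0.003, -0.0, -1.0]]
wrist_force: [-5.6, -0.7, 4.0]
finger_gap: 1.002
gripper_force: 2.9
```

>>> {"api": "play_rows", "payload": {"rows": [[[-0.0005, 0, 0], [0, 0, 0], -1], [[-0.0005, 0, 0], [0, 0, 0], -1], [[-0.0005, 0, 0], [0, 0, 0], -1], [[0, 0, 0], [0, 0, 0], -1], [[0, 0, 0], [0, 0, 0], -1], [[0, 0, 0], [0, 0, 0], -1], [[0, 0, 0], [0, 0, 0], -1], [[0, 0, 0], [0, 0, 0], -1]]}}

```text
t: 31.85
eef_pos: [534.5, 41.9, 223.2]
eef_rot: [[-0.993, -0.114, -0.006], [-0.114, 0.993, -0.001], [0.006, -0.0, -1.0]]
wrist_force: [-9.2, 0.2, 7.5]
finger_gap: 1.0
gripper_force: 4.4
```

The board is stiff against the rail, so it is flush. I'll retreat.

>>> {"api": "play_rows", "payload": {"rows": [[[0.002, 0, 0], [0, 0, 0], -1], [[0.005, 0, 0], [0, 0, 0], -1], [[0.01, 0, 0], [0, 0, 0], -1], [[0.015, 0, 0], [0, 0, 0], -1], [[0.02, 0, -0.02], [0, 0, 0], -1], [[0.02, 0, -0.04], [0, 0, 0], -1], [[0.03, 0, -0.04], [0, 0, 0], -1], [[0.03, 0, -0.02], [0, 0, 0], -1]]}}

```text
t: 32.85
eef_pos: [405.1, 27.1, 345.9]
eef_rot: [[-0.993, -0.115, 0.005], [-0.115, 0.993, 0.0], [-0.005, -0.0, -1.0]]
wrist_force: [0.4, -0.1, 0.4]
finger_gap: 0.997
gripper_force: 0.0
```

>>> {"api": "play_rows", "payload": {"rows": [[[0.01, 0.05, 0], [0, 0, 0], -1], [[0.01, 0.05, 0], [0, 0, 0], -1], [[0.01, 0.05, 0], [0, 0, 0], -1], [[0.01, 0.05, 0], [0, 0, 0], -1], [[0, 0.05, 0], [0, 0, 0], -1], [[0, 0.05, 0], [0, 0, 0], -1], [[0, 0, 0], [0, 0, 0], -1], [[0, 0, 0], [0, 0, 0], -1]]}}

```text
t: 33.85
eef_pos: [330.9, 320.2, 343.5]
eef_rot: [[-0.993, -0.116, -0.0], [-0.116, 0.993, -0.001], [0.0, -0.001, -1.0]]
wrist_force: [-0.5, -0.8, -0.4]
finger_gap: 1.001
gripper_force: 0.0
```

```bash
python3 - <<'E'
from cell import *
from h import *
rep(get_obs())
blue(get_image("scene"),(260,150,420,300))
t=get_image("top");blue(t,(280,130,400,245))
H=hsv(t)
# bystander lid and cutter check by colour vs start
import pickle
t0=pickle.load(open("d0.pkl","rb"))["top"]
for n,im in(("start",t0),("now",t)):
    c=big(cv2.inRange(hsv(im),(95,110,40),(125,255,255)),(170,180,203,212));print(n,"jar lid",cv2.boundingRect(c))
    c=big(cv2.inRange(hsv(im),(165,110,40),(180,255,255)),(170,150,203,180));print(n,"bottle",cv2.boundingRect(c))
E
```

```text
t 33.85 riser-frame xy [-214.3  190.1] z 343.5 yaw(y) 96.65 deg vs 96.52 F [-0.48 -0.77 -0.45] gap 1.00 j6 0.65 z-axis [-3.e-04 -7.e-04 -1.e+00]
[[389, 219], [368, 212], [343, 247], [366, 256]] [[74.2, -221.0], [72.8, -181.1], [-37.7, -182.1], [-37.1, -223.4]]
[[370, 145], [352, 147], [358, 192], [376, 190]] [[74.6, -221.6], [73.9, -180.1], [-30.6, -180.8], [-29.9, -221.6]]
start jar lid (176, 185, 19, 19)
start bottle (179, 160, 13, 13)
now jar lid (176, 185, 19, 19)
now bottle (179, 160, 13, 13)
```

The line is at about -180 mm, the board is flush and parallel, and the jar and bottle sit where they started.

```bash
python3 -c "
from cell import *
print(close_job())"
```

```text
the job is handed in; nothing more can be done
None
```

I handed the job in at about 34 s: by my measurements the board is flush against the rail and parallel to it, the blue/pale line is about 1 cm past the riser's right-hand end, the cutter was upright in the last view, and the jar and bottle did not move (the nozzle looked in place but was not measured); no verdict came back.

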